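# Count to the third gap of the label-roll rack and push the roll in

## Task

Starting at the end with the tall post, run a fingertip along the rail at the back of the divider rack, touching the rail at the first, the second and the third gap in turn. Then push the white label roll that lies in front of the rack across the bench into that third gap, fully home against the rail. Only push the roll, never lift or tip it, and leave all the other things where they are.

Things in the scene. Friction and masses are not known exactly. Their poses are not given: they have to be found in the camera images.
- rack: Fixed divider rack, 40 mm high. Rail along its y axis at the far side; 7 grey dividers, 6 mm thick, round-nosed, reach from it towards the robot (-x), ending at x = -70 mm: 6 gaps, 56 mm wide, open above and to the robot, bench as floor, centres at y = +-31, +-93, +-155 mm. Origin: on the bench under the rail's middle; rail's front face at x = -10 mm. One end has a tall post, the other a low one (varies)
- tall_post: Tall grey end post, 24 x 18 mm and 90 mm high, standing at one end of the rail (y = +198 or -198 mm in the rack's frame), fixed; origin at the centre of its foot. The gap beside it is the first gap
- roll: White paper label roll with a brown plugged core, lying flat: a disc 50 mm across and 37 mm high, about 0.12 kg, loose on the bench between robot and rack; origin at the centre of its underside, z up. Fully home in a gap it touches the rail, with its centre 35 mm in front of the rail's centre line
- rail_a: The length of the rail that closes gap a (1 of 6 from the rack's +y end, the robot's left), 56 mm long, 20 mm thick, rigid; origin at the centre of its flat top, 40 mm above the bench
- rail_b: The length of the rail that closes gap b (2 of 6 from the rack's +y end, the robot's left), 56 mm long, 20 mm thick, rigid; origin at the centre of its flat top, 40 mm above the bench
- rail_c: The length of the rail that closes gap c (3 of 6 from the rack's +y end, the robot's left), 56 mm long, 20 mm thick, rigid; origin at the centre of its flat top, 40 mm above the bench
- rail_d: The length of the rail that closes gap d (4 of 6 from the rack's +y end, the robot's left), 56 mm long, 20 mm thick, rigid; origin at the centre of its flat top, 40 mm above the bench
- rail_e: The length of the rail that closes gap e (5 of 6 from the rack's +y end, the robot's left), 56 mm long, 20 mm thick, rigid; origin at the centre of its flat top, 40 mm above the bench
- rail_f: The length of the rail that closes gap f (6 of 6 from the rack's +y end, the robot's left), 56 mm long, 20 mm thick, rigid; origin at the centre of its flat top, 40 mm above the bench
- carton: Small brown carton, 45 x 42 x 28 mm, already lying in gap b of the rack; leave it alone; origin at its underside
- tin: Low round tin, 40 mm across and 26 mm high, already standing in gap f of the rack; leave it alone; origin at its underside
- tape_gun: Hand tape dispenser, about 150 x 60 x 100 mm, on the bench at the robot's right; leave it alone; origin at its underside
- mug: White mug, 76 mm across and 90 mm high, on the bench at the left; leave it alone; origin at its underside
- glue: Upright bottle, 48 mm across and 110 mm high, on the bench at the left; leave it alone; origin at its underside
- tape_roll: Big roll of packing tape lying flat, 90 mm across and 48 mm high, on the bench at the right; leave it alone; origin at its underside
- stapler: Stapler, 120 x 32 x 53 mm, on the bench at the left; leave it alone; origin at its underside
- label_box: Brown box, 70 x 50 x 45 mm, on the bench at the right, nearest the robot; leave it alone; origin at its underside

How it is judged:
By the outcome, as a careful person would: the job done as asked, in the order asked, and still so for the second after the job is handed in, with the robot touching nothing.
It also fails if it takes over 64 s, if anything falls off the work surface, if the arm or the gripper's body presses on something with over 40 N, if the wrist force passes 120 N, or if a joint passes its speed limit or range.

## Robot

A 6-joint arm with a two-finger parallel gripper is mounted at the origin on the work surface. World frame = base frame: x ahead of the robot, y to its left, z up, the work surface at z = 0. Lengths are in m, angles in rad, forces in N, time in s.
With the tool pointing down it reaches from about 0.35 to 0.725 m from the base axis. Payload 4.3 kg.
Tool frame: the origin (TCP) lies on the centre line of the jaws, within the pads' length; the fingertips stand 14 mm ahead of it and the grasp point (between the pads) lies 5 mm behind it (bot.tips_ahead is the distance from the TCP to the fingertips, in m); z points along the fingers, y is the direction in which the jaws open and shut (so a half turn about z gives the same grasp; the last joint's range is limited). The gripper opens to 85 mm and grips with 20 to 120 N. Pads are 22 mm wide; open, the fingers measure 114 mm over their backs; the gripper's body (76 mm by 85 mm) begins 54 mm behind the grasp point. The pads swing forward as they close: fully open they stand 13 mm farther back than shut.
Start: joints at [1.086, 0.377, 0.081, 1.274, 0, 1.46], TCP at [0.211, 0.535, 0.245] pointing down, gripper open.
Joint ranges: [-2.72, 2.72], [-0.84, 1.66], [-1.02, 1.22], [-1.77, 2.12], [-1.37, 1.28], [-3.14, 3.14]. Speed limits (rad/s): [2.57, 2.57, 3.14, 3.14, 3.14, 3.14].

## Interface

Orientations are given as a unit quaternion [x, y, z, w].
In Python, from cell import bot gives the robot as it stands.
- The arm moves only by the tool apply_moves, never from a script. Its arguments are lists of equal length, an entry for each row: "gripper": the opening in per cent of the stroke, from 0 (shut) to 100 (fully open); "travel": the shift along the tool's x, y, z as a fraction of full scale, a list of three; "twist": the turn about the tool's z as a fraction of full scale. A call has 1 to 20 rows; each row shifts and turns the pose as measured when the row begins, along the tool's axes as they then stand; what a row does not reach is not made up. Full scale, the value 1, is 0.02 m for a shift and 5 degrees for a turn. A row lasts 1/8 s, in which the tool goes at most 62.5 mm and 10.7 degrees, less where a joint would pass 70% of its speed; a pose out of reach is approached as far as the arm can. A call with a number of a shift or a turn outside -1 to 1 is refused whole. A call with a gripper value outside its range is refused whole. The fingers move at their own pace and stop on an object; the grip force is fixed at half the most. Time passes only in rows, so rows that do not move let the fingers close. It gives the time, the measured TCP pose, the force and the opening at its end, in the units of the state.
- bot.sense(): the state, without advancing time (a new reading comes with each control period).
- bot.capture(name): name is "scene" or "top"; returns (picture, depth): 400x640x3 uint8, red, green, blue; 400x640 float32, m along the optical axis (not along the pixel's ray), 0 where there is no reading.
- bot.camera_model(name): a dict with "K" (3x3 intrinsics, pixels), "rvec" (rotation vector, rad) and "tvec" (3), from world to camera coordinates, as OpenCV has them. Camera axes: x right, y down, z forward; pixel columns grow to the right and rows downward; lengths in m; the calibration is good to about 2 mm. A picture is of the moment at which its call begins. camera_model takes no time and is no camera call.
- bot.sign_off(): hands the job in, once; it reports no verdict.
The state is a dict: "clock": time; "joints": joint angles; "qd": joint speeds; "effort": joint torques, N m; "tool_pos": TCP position; "tcp_rot": TCP orientation; "wrist_force": force on the tool from outside, world axes, zero at the start; "ft_torque": the same for the moment, N m; "gripper_width": finger opening in m.
Only numpy, scipy, OpenCV 4.12 (cv2) and the standard library are available. Lean on these libraries where they do the work, as an engineer would, in place of code of your own. Each camera call takes 0.05 s, during which the arm holds its last target.

## Working session

There is one attempt and no reset: what is moved stays moved. The work goes in short steps, Python scripts to look and compute and a tool call to move; the robot and the scene stay as the last step left them, time stands still between calls to the robot, and variables do not carry over. Pictures are saved under pics/ and viewed, and the job is handed in when it is done.

Besides the shell and the picture viewer there is one more tool, called after "Request:" as name(argument=value, ...), one argument or row to a line, values as JSON. apply_moves: Moves the arm, as the interface text tells. Its arguments: {"type":"object","properties":{"gripper":{"type":"array"},"travel":{"type":"array"},"twist":{"type":"array"}},"required":["gripper","travel","twist"]}

```bash
ls; mkdir -p pics
python3 - <<'E'
from cell import bot
import cv2,numpy as np
for n in("scene","top"):
    p,d=bot.capture(n); cv2.imwrite(f"pics/{n}0.png",p[:,:,::-1]); np.savez(f"{n}0.npz",p=p,d=d)
    m=bot.camera_model(n);print(n,np.array(m["K"]).round(1).tolist(),m["rvec"],m["tvec"])
print(bot.sense(),bot.tips_ahead)
E
```

```text
pics
scene [[518.4, 0.0, 320.0], [0.0, 518.4, 201.2], [0.0, 0.0, 1.0]] [ 0.92192517  2.32181535 -1.20468637] [ 0.36079758 -0.13995836  1.53430714]
top [[385.4, 0.0, 322.0], [0.0, 385.4, 200.9], [0.0, 0.0, 1.0]] [ 2.15354157 -2.1269537   0.12067174] [0.01340774 0.50351878 1.01968371]
{'clock': 0.1, 'joints': array([ 1.08570838e+00,  3.78021056e-01,  7.97702298e-02,  1.27440009e+00,
       -6.99918588e-06,  1.46045091e+00]), 'qd': array([-0.00023638, -0.00096886,  0.0010311 ,  0.00022957, -0.00078276,
       -0.00111723]), 'effort': array([ 1.22049121e-03, -4.64692068e+01,  2.70583016e+01,  1.20305142e-02,
       -1.77386719e-04, -1.47565341e-06]), 'tool_pos': array([0.21022715, 0.53459017, 0.24444071]), 'tcp_rot': array([ 1.86276732e-01,  9.82496880e-01, -8.87527713e-04, -2.68665007e-04]), 'wrist_force': array([ 0.78190899, -1.0594463 ,  0.0049747 ]), 'ft_torque': array([ 0.00805016,  0.02301468, -0.05990038]), 'gripper_width': 0.08558380913822103} 0.014
```

View pics/scene0.png

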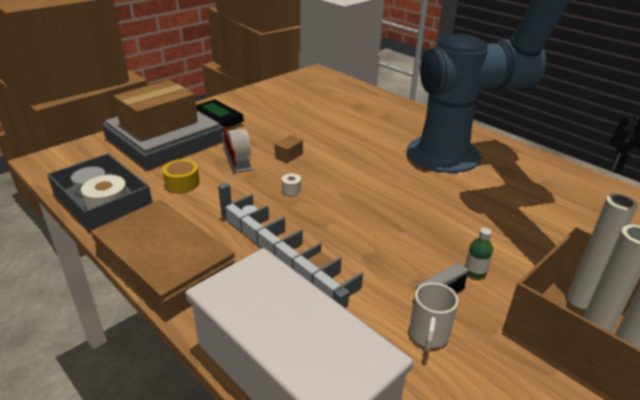

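View pics/top0.png

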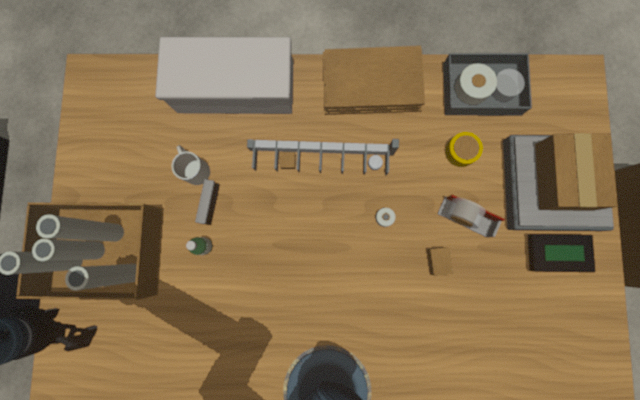

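The top view shows the rack from (250,147) to (395,146). The roll is at (386,217), the tin in the rightmost gap at (375,162) and the carton at (288,160). In the scene view, the tall post at (225,200) is at the robot's right (-y) end. I still need to confirm that with depth. That would make the first, second and third gaps f, e and d. Next I'll measure.

```bash
cat > h.py <<'E'
import numpy as np,cv2
from cell import bot
def cam(n):
    m=bot.camera_model(n);K=np.array(m["K"]);R=cv2.Rodrigues(np.array(m["rvec"],float))[0];t=np.array(m["tvec"],float);return K,R,t
def ray(n,uv,z):
    K,R,t=cam(n);uv=np.atleast_2d(uv).astype(float)
    d=(np.linalg.inv(K)@np.c_[uv,np.ones(len(uv))].T).T@R; c=-R.T@t
    s=(z-c[2])/d[:,2]; return c+d*s[:,None]
def cloud(n,d):
    K,R,t=cam(n);v,u=np.mgrid[:400,:640]
    P=np.stack([(u-K[0,2])/K[0,0]*d,(v-K[1,2])/K[1,1]*d,d],-1)
    return (P-t)@R
def proj(n,X):
    K,R,t=cam(n);X=np.atleast_2d(X)@R.T+t;X=X@K.T;return X[:,:2]/X[:,2:]
E
python3 - <<'E'
from h import *
import numpy as np
f=np.load("top0.npz");p,d=f["p"],f["d"];W=cloud("top",d)
W[d==0]=np.nan
cv2.imwrite("pics/topz.png",cv2.resize(p[125:235,235:415,::-1],None,fx=4.4,fy=4.4,interpolation=cv2.INTER_CUBIC))
for n,(u,v) in dict(postR=(395,145),postL=(251,145),roll=(386,217),tin=(375,162),bench=(330,220),rail=(320,146),box=(440,262)).items(): print(n,W[v,u].round(4))
hsv=cv2.cvtColor(p,cv2.COLOR_RGB2HSV)
m=((hsv[...,1]<60)&(hsv[...,2]>150)).astype(np.uint8); 
c,l,s,ce=cv2.connectedComponentsWithStats(m)
for i in range(1,c):
    if s[i,4]>30: print(s[i],ce[i],W[...,2][l==i].mean())
# rail top: height mask
z=W[...,2];M=(z>.03)&(z<.05);M[:135]=0;M[160:]=0;M[:,:245]=0;M[:,402:]=0
pts=W[M];print(M.sum(),pts.min(0),pts.max(0))
f2=np.load("scene0.npz");W2=cloud("scene",f2["d"])
for n,(u,v) in dict(post=(225,190),roll=(291,180),rail=(287,256),lowpost=(343,293)).items(): print(n,W2[v,u].round(4))
cv2.imwrite("pics/scz.png",cv2.resize(f2["p"][150:310,200:380,::-1],None,fx=3.7,fy=3.7,interpolation=cv2.INTER_CUBIC))
E
```

```text
postR [ 0.6458 -0.1713  0.0913]
postL [0.6583 0.2202 0.0378]
roll [ 0.4604 -0.1531  0.0428]
tin [ 0.6152 -0.1261  0.0272]
bench [ 0.454  -0.0026  0.0027]
rail [0.6561 0.0273 0.0406]
box [ 0.343  -0.2931  0.0462]
[288  11  33  26 362] [304.99447514  23.37016575] nan
[ 156   34  134   64 7935] [223.08166352  66.69325772] nan
[310  39  17  14 108] [318.38888889  44.98148148] -0.7401708405596921
[460  64  38  34 838] [478.45107399  80.41288783] nan
[500  70  18  15 116] [510.96551724  74.48275862] 0.04757580380399454
[255 140  21   7 141] [265.14184397 143.0212766 ] 0.04095210150811273
[277 141  21   7 141] [287.42553191 144.0070922 ] 0.04154808676538066
[300 141  20   8 141] [309.4751773  144.67375887] 0.0410312435369199
[322 142  21   8 145] [331.8137931  145.30344828] 0.041148692258486955
[344 143  21   7 141] [354.42553191 146.0141844 ] nan
[367 143  21   8 142] [376.55633803 146.90140845] 0.04093857513201908
[172 146  28  33 294] [188.06802721 165.67006803] 0.03642843923221859
[369 155  14  14 151] [375.39072848 161.1986755 ] nan
[464 200  19  24 218] [472.22018349 211.5733945 ] nan
[377 208  18  18 224] [385.72767857 216.45535714] 0.037706941033134544
[ 36 215  24  23 185] [ 47.45945946 225.89189189] nan
[ 33 239  21  22 164] [ 42.94512195 249.47560976] nan
[186 241   9   9  63] [189.93650794 245.        ] nan
[  0 251  20  23 150] [  9.87333333 262.32666667] nan
[ 70 267  18  11  65] [ 80.         270.41538462] nan
1401 [ 0.6162936  -0.18133937  0.03000318] [0.67536189 0.23064192 0.04953188]
post [ 0.6522 -0.165   0.0794]
roll [ 0.4641 -0.1472  0.0357]
rail [0.6663 0.0699 0.035 ]
lowpost [0.6625 0.2289 0.0406]
```

View pics/topz.png

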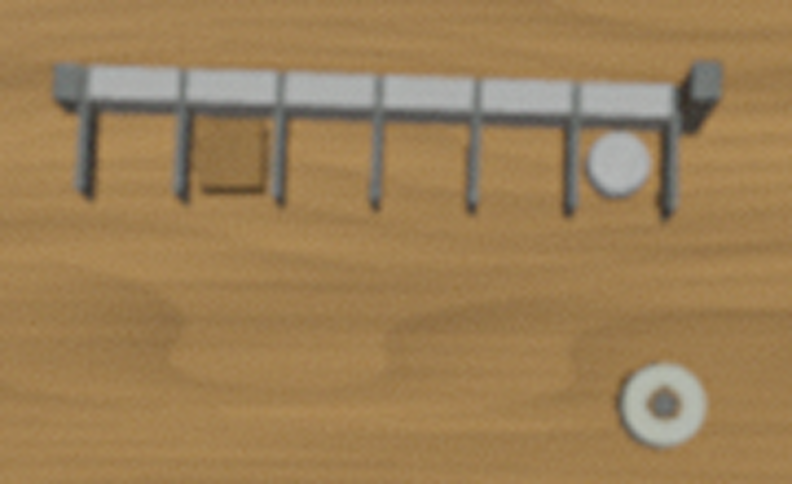

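View pics/scz.png

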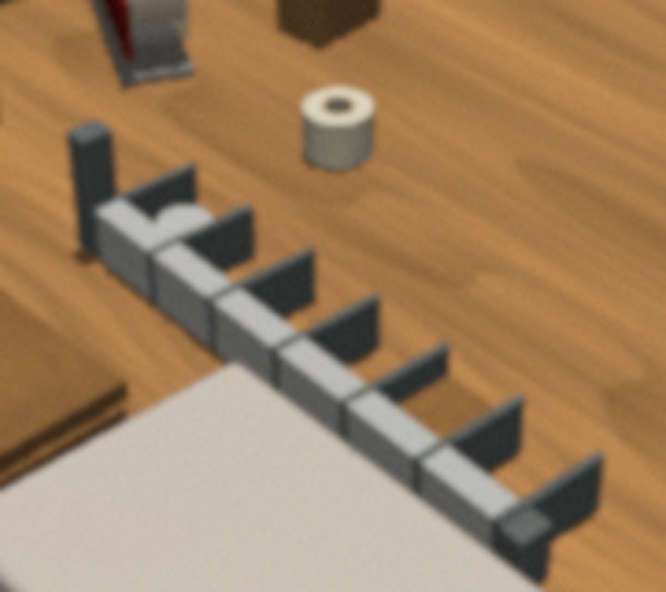

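The zoomed views confirm it: the tall post is at the right end at (706,75) and its top reads 91 mm. The rail has six light segments, so the gaps in order are f, e, d. Gap d is empty. The roll is at (663,403) in the zoom. Next I'll turn the segments and the roll into positions.

```bash
cat >> h.py <<'E'
def blobs(p,zsel=None):
    hsv=cv2.cvtColor(p,cv2.COLOR_RGB2HSV)
    return ((hsv[...,1]<60)&(hsv[...,2]>150)).astype(np.uint8)
def rollpos(tag=None):
    p,d=bot.capture("top");m=blobs(p);m[:,:250]=0;m[:,400:]=0;m[:150]=0;m[260:]=0
    return p,d,m
E
python3 - <<'E'
from h import *
f=np.load("top0.npz");p=f["p"]
c=np.array([[265.14184397,143.0212766],[287.42553191,144.0070922],[309.4751773,144.67375887],[331.8137931,145.30344828],[354.42553191,146.0141844],[376.55633803,146.90140845]])
w=ray("top",c,.04);y=np.array([155,93,31,-31,-93,-155])/1000
py=np.polyfit(y,w[:,1],1);px=np.polyfit(y,w[:,0],1);print(w.round(4).tolist(),py,px)
r=ray("top",[385.73,216.46],.037);print("roll top",r)
f2=np.load("scene0.npz");m=blobs(f2["p"]);n,l,s,ce=cv2.connectedComponentsWithStats(m)
for i in range(1,n):
    if s[i,4]>15 and 200<ce[i][0]<380 and 150<ce[i][1]<310: print(s[i],ce[i],ray("scene",ce[i],.04)[0].round(4),ray("scene",ce[i],.037)[0].round(4))
a=np.deg2rad(0)
# roll's circle in top by hue
print(proj("top",[[px[1],py[1],.04]]))
E
```

```text
[[0.6636, 0.1804, 0.04], [0.6612, 0.1181, 0.04], [0.6598, 0.0566, 0.04], [0.6585, -0.0054, 0.04], [0.6569, -0.068, 0.04], [0.6548, -0.1291, 0.04]] [0.99902756 0.02542629] [0.02678636 0.65914197]
roll top [[ 0.46238437 -0.15319134  0.037     ]]
[282 174  19  10 128] [290.9140625 178.8203125] [ 0.465  -0.1465  0.04  ] [ 0.4618 -0.1501  0.037 ]
[227 204  30  13 198] [241.50505051 209.85353535] [ 0.6404 -0.1215  0.04  ] [ 0.638 -0.125  0.037]
[243 216  20  14 123] [251.74796748 222.46341463] [ 0.6529 -0.0667  0.04  ] [ 0.6505 -0.07    0.037 ]
[259 229  21  14 136] [268.75735294 235.47058824] [ 0.6545 -0.0043  0.04  ] [ 0.6522 -0.0073  0.037 ]
[276 242  22  15 148] [286.66216216 249.16891892] [0.6561 0.0572 0.04  ] [0.6538 0.0545 0.037 ]
[295 256  24  17 176] [306.07954545 263.94318182] [0.6576 0.1194 0.04  ] [0.6553 0.1169 0.037 ]
[315 271  25  18 187] [326.59358289 279.73262032] [0.6594 0.181  0.04  ] [0.6571 0.1788 0.037 ]
[[320.70254464 144.98339281]]
```

Rail top, rack yaw about -1.5° and origin near (0.657, 0.0255), agrees between the two views to about 3 mm. The f, e and d rail centres are near (0.653,-0.128), (0.655,-0.067) and (0.657,-0.005). The roll is at (0.462,-0.152). Now I'll move over with the gripper shut.

Request:
apply_moves(
  gripper=[0, 0, 0, 0, 0, 0, 0, 0, 0, 0, 0, 0, 0, 0, 0, 0, 0, 0, 0, 0],
  travel=[
    [-1, -1, 0],
    [-1, -1, 0],
    [-1, -1, 0],
    [-1, -1, 0],
    [-0.6, -1, 0],
    [-0.6, -1, 0],
    [-0.6, -1, 0],
    [-0.6, -1, 0],
    [-0.6, -1, 0],
    [-0.6, -1, 0],
    [-0.6, -1, 0],
    [-0.6, -1, 0],
    [-0.6, -1, 0],
    [-0.6, -1, 0],
    [-0.6, -1, 0],
    [-0.6, -1, 0],
    [-0.6, -1, 0],
    [-0.6, -1, 0],
    [-0.6, -1, 0],
    [-0.6, -1, 0],
  ],
  twist=[-1, -1, -1, -1, 0, 0, 0, 0, 0, 0, 0, 0, 0, 0, 0, 0, 0, 0, 0, 0],
)

```text
clock: 2.6
tool_pos: [0.4573, 0.0997, 0.2367]
tcp_rot: [0.005, 1.0, -0.006, -0.008]
wrist_force: [0.2, 0.6, 0.7]
gripper_width: 0.0001
```

Request:
apply_moves(
  gripper=[0, 0, 0, 0, 0, 0, 0, 0, 0, 0, 0, 0, 0, 0],
  travel=[
    [-0.82, -0.95, 0.5],
    [-0.82, -0.95, 0.5],
    [-0.82, -0.95, 0.5],
    [-0.82, -0.95, 0.5],
    [-0.82, -0.95, 0.5],
    [-0.82, -0.95, 0.5],
    [-0.82, -0.95, 0.5],
    [-0.82, -0.95, 0.5],
    [-0.82, -0.95, 0.5],
    [-0.82, -0.95, 0.5],
    [-0.82, -0.95, 0.5],
    [-0.82, -0.9, 0.5],
    [0, 0, 0],
    [0, 0, 0],
  ],
  twist=[0.18, 0, 0, 0, 0, 0, 0, 0, 0, 0, 0, 0, 0, 0],
)

```text
clock: 4.35
tool_pos: [0.6529, -0.148, 0.1041]
tcp_rot: [0.014, 1.0, -0.005, -0.012]
wrist_force: [0.1, 0.2, 0.5]
gripper_width: -0.0001
```

Run:
```python
from h import *
from scipy.spatial.transform import Rotation as R
s=bot.sense();print(s["tool_pos"],s["joints"].round(3),s["wrist_force"]);print(R.from_quat(s["tcp_rot"]).as_matrix().round(4))
```

```text
[ 0.65288565 -0.1479774   0.10410023] [-0.31   0.654  0.164  1.101 -0.016 -0.281] [0.14137592 0.17160381 0.53661518]
[[-0.9993  0.0285 -0.024 ]
 [ 0.0287  0.9995 -0.0096]
 [ 0.0237 -0.0103 -0.9997]]
```

Request:
apply_moves(
  gripper=[0, 0, 0, 0, 0],
  travel=[
    [0, 0.55, 0],
    [0, 0.55, 0.5],
    [0, 0, 0.7],
    [0, 0, 0.7],
    [0, 0, 0],
  ],
  twist=[0, 0, 0, 0, 0],
)

```text
clock: 4.97
tool_pos: [0.6511, -0.1219, 0.0636]
tcp_rot: [0.013, 1.0, -0.005, -0.012]
wrist_force: [0.0, -0.0, -0.5]
gripper_width: 0.0001
```

Run:
```python
from h import *
p,d=bot.capture("scene");cv2.imwrite("pics/s1.png",cv2.resize(p[120:310,180:400,::-1],None,fx=3.5,fy=3.1,interpolation=cv2.INTER_CUBIC))
s=bot.sense();print(s["tool_pos"],s["wrist_force"])
```

```text
[ 0.6516449  -0.1221118   0.06440411] [-0.33978125  0.02950017 -0.12080618]
```

View pics/s1.png

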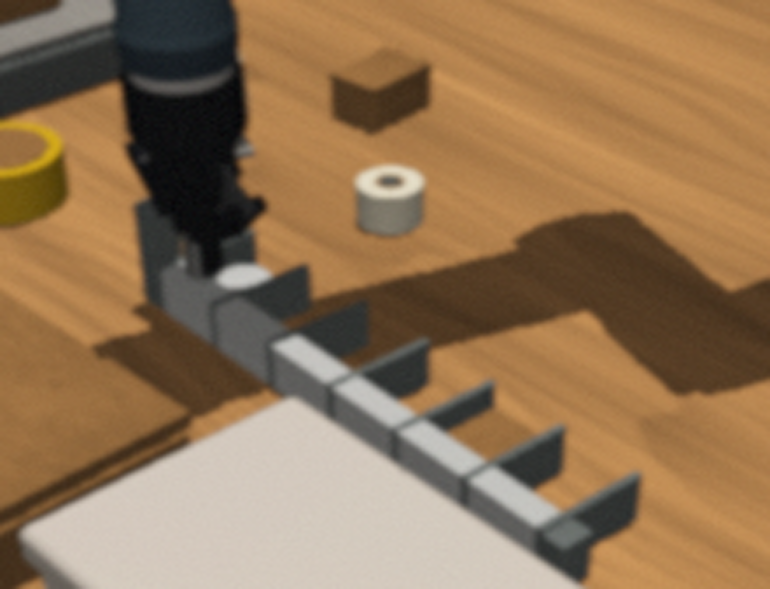

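The fingertip, at (205,270), hovers over the first rail length beside the tall post and clears the post. Now I'll lower it gently.

Request:
apply_moves(
  gripper=[0, 0, 0, 0, 0],
  travel=[
    [-0.1, -0.2, 0.1],
    [0, 0, 0.12],
    [0, 0, 0.1],
    [0, 0, 0.1],
    [0, 0, 0],
  ],
  twist=[0, 0, 0, 0, 0],
)

```text
clock: 5.65
tool_pos: [0.6547, -0.1278, 0.0567]
tcp_rot: [0.013, 1.0, -0.005, -0.011]
wrist_force: [0.1, 0.9, -0.2]
gripper_width: 0.0003
```

Request:
apply_moves(
  gripper=[0, 0, 0],
  travel=[
    [0, 0, 0.08],
    [0, 0, 0.08],
    [0, 0, 0.05],
  ],
  twist=[0, 0, 0],
)

```text
clock: 6.02
tool_pos: [0.6547, -0.1278, 0.0541]
tcp_rot: [0.013, 1.0, -0.005, -0.01]
wrist_force: [-1.7, -0.3, 6.8]
gripper_width: -0.0001
```

Contact at gap f reads 6.8 N. Next I'll slide along to gap e.

Request:
apply_moves(
  gripper=[0, 0, 0, 0, 0],
  travel=[
    [0, 0, 0.05],
    [0, 0.25, 0.05],
    [0, 0.3, 0.05],
    [0, 0.3, 0.05],
    [0, 0.3, 0.05],
  ],
  twist=[0, 0, 0, 0, 0],
)

```text
clock: 6.65
tool_pos: [0.6587, -0.1089, 0.0541]
tcp_rot: [0.015, 1.0, -0.011, -0.006]
wrist_force: [-0.2, -4.7, 5.6]
gripper_width: -0.0
```

Request:
apply_moves(
  gripper=[0, 0, 0, 0, 0, 0, 0, 0],
  travel=[
    [0.1, 0.3, 0.05],
    [0.1, 0.3, 0.05],
    [0.05, 0.3, 0.05],
    [0.05, 0.3, 0.05],
    [0.05, 0.3, 0.05],
    [0, 0.3, 0.05],
    [0, 0.3, 0.05],
    [0, 0, 0.05],
  ],
  twist=[0, 0, 0, 0, 0, 0, 0, 0],
)

```text
clock: 7.65
tool_pos: [0.6613, -0.0735, 0.0541]
tcp_rot: [0.016, 1.0, -0.021, 0.004]
wrist_force: [-3.0, 0.7, 8.3]
gripper_width: -0.0001
```

Contact at gap e is 8.3 N. Dragging under load adds a little tilt (about 2.4°) and drift in x, so I'll go on with lighter pressure and correct x.

Request:
apply_moves(
  gripper=[0, 0, 0, 0, 0, 0],
  travel=[
    [0.15, 0.3, 0.02],
    [0.15, 0.3, 0.01],
    [0.15, 0.3, 0.01],
    [0.1, 0.3, 0.01],
    [0.1, 0.3, 0.01],
    [0.1, 0.3, 0.01],
  ],
  twist=[0, 0, 0, 0, 0, 0],
)

```text
clock: 8.4
tool_pos: [0.6511, -0.0374, 0.0542]
tcp_rot: [0.017, 1.0, -0.025, 0.008]
wrist_force: [0.3, -3.7, 5.1]
gripper_width: -0.0001
```

Request:
apply_moves(
  gripper=[0, 0, 0, 0, 0, 0, 0],
  travel=[
    [-0.1, 0.3, 0.01],
    [-0.1, 0.3, 0.0],
    [0, 0.3, 0.01],
    [0, 0.3, 0.01],
    [0, 0.3, 0.01],
    [0, 0, 0.04],
    [0, 0, 0.04],
  ],
  twist=[0, 0, 0, 0, 0, 0, 0],
)

```text
clock: 9.28
tool_pos: [0.6553, -0.0085, 0.0543]
tcp_rot: [0.017, 0.999, -0.03, 0.009]
wrist_force: [-1.1, -3.8, 8.9]
gripper_width: -0.0
```

Contact at the third gap (d) is 8.9 N. Next I'll lift off and go behind the roll, opening the fingers a little as a cradle.

Request:
apply_moves(
  gripper=[0, 0, 0, 0, 20, 20, 20, 20, 20, 20, 20, 20, 20, 20, 20, 20],
  travel=[
    [0, 0, -0.8],
    [0, 0, -1],
    [0, 0, -1],
    [0, 0, -0.7],
    [1, -0.85, 0],
    [1, -0.85, 0],
    [1, -0.85, 0],
    [1, -0.85, 0],
    [1, -0.85, 0],
    [1, -0.85, 0],
    [1, -0.85, 0],
    [1, -0.85, 0],
    [1, -0.85, 0],
    [1, -0.85, 0],
    [0.5, -0.85, 0],
    [0, 0, 0],
  ],
  twist=[0, 0, 0, 0, 0, 0, 0, 0, 0, 0, 0, 0, 0, 0, 0, 0],
)

```text
clock: 11.28
tool_pos: [0.423, -0.1767, 0.1315]
tcp_rot: [0.013, 1.0, -0.019, 0.0]
wrist_force: [0.1, 1.3, 0.2]
gripper_width: 0.0172
```

Request:
apply_moves(
  gripper=[20, 20, 20, 20, 20, 20, 20, 20, 20, 20, 20, 20, 20, 20],
  travel=[
    [0, 0, 0],
    [0, 0, 0],
    [0, 0, 0],
    [0, 0, 0],
    [0, 0, 0],
    [0, 0, 0],
    [0, 0, 0],
    [0, 0, 0],
    [0, 0, 0],
    [0, 0, 0],
    [0, 0, 0],
    [0, 0, 0],
    [0, 0, 0],
    [0, 0, 0],
  ],
  twist=[-1, -1, -1, -1, -1, -1, -1, -1, -1, -1, -1, -1, -0.7, 0],
)

```text
clock: 13.02
tool_pos: [0.4274, -0.1612, 0.1306]
tcp_rot: [-0.537, 0.844, -0.008, -0.006]
wrist_force: [0.1, 0.1, 1.0]
gripper_width: 0.0173
```

```bash
cat >> h.py <<'E'
def pose():
    from scipy.spatial.transform import Rotation as R
    s=bot.sense();print(s["clock"],s["tool_pos"].round(4),s["wrist_force"].round(1),s["gripper_width"].round(4));M=R.from_quat(s["tcp_rot"]).as_matrix();print(M.round(3).tolist(),"fwd",np.degrees(np.arctan2(-M[1,0],-M[0,0])).round(1));return s,M
E
python3 - <<'E'
from h import *
pose()
p,d=bot.capture("scene");cv2.imwrite("pics/s2.png",cv2.resize(p[120:310,180:400,::-1],None,fx=3.5,fy=3.1,interpolation=cv2.INTER_CUBIC))
m=blobs(p);n,l,s,ce=cv2.connectedComponentsWithStats(m)
for i in range(1,n):
    if s[i,4]>60 and 200<ce[i][0]<380 and 150<ce[i][1]<310: print(s[i],ce[i],ray("scene",ce[i],.04)[0].round(4))
E
```

```text
Traceback (most recent call last):
  File "h.py", line 23, in pose
    s=bot.sense();print(s["clock"],s["tool_pos"].round(4),s["wrist_force"].round(1),s["gripper_width"].round(4));M=R.from_quat(s["tcp_rot"]).as_matrix();print(M.round(3).tolist(),"fwd",np.degrees(np.arctan2(-M[1,0],-M[0,0])).round(1));return s,M
                                                                                    ^^^^^^^^^^^^^^^^^^^^^^^^
AttributeError: 'float' object has no attribute 'round'
```

```bash
sed -i 's/s\["gripper_width"\].round(4)/round(s["gripper_width"],4)/' h.py
python3 - <<'E'
from h import *
pose()
p,d=bot.capture("scene");cv2.imwrite("pics/s2.png",cv2.resize(p[120:310,180:400,::-1],None,fx=3.5,fy=3.1,interpolation=cv2.INTER_CUBIC))
m=blobs(p);n,l,s,ce=cv2.connectedComponentsWithStats(m)
for i in range(1,n):
    if s[i,4]>60 and 200<ce[i][0]<380 and 150<ce[i][1]<310: print(s[i],ce[i],ray("scene",ce[i],.04)[0].round(4))
E
```

```text
13.025 [ 0.4274 -0.1612  0.1306] [0.1 0.1 1. ] 0.0173
[[-0.423, -0.906, -0.001], [-0.906, 0.423, -0.021], [0.019, -0.008, -1.0]] fwd 64.9
[227 204  30  13 205] [241.42926829 209.82439024] [ 0.6405 -0.1217  0.04  ]
[243 216  20  14 132] [251.85606061 222.58333333] [ 0.653  -0.0662  0.04  ]
[259 228  21  15 145] [268.70344828 235.42758621] [ 0.6545 -0.0045  0.04  ]
[276 242  23  15 160] [286.7125 249.2   ] [0.6561 0.0573 0.04  ]
[295 256  24  17 181] [306.02209945 263.97237569] [0.6577 0.1194 0.04  ]
[315 271  25  18 198] [326.65656566 279.77777778] [0.6594 0.1812 0.04  ]
```

View pics/s2.png

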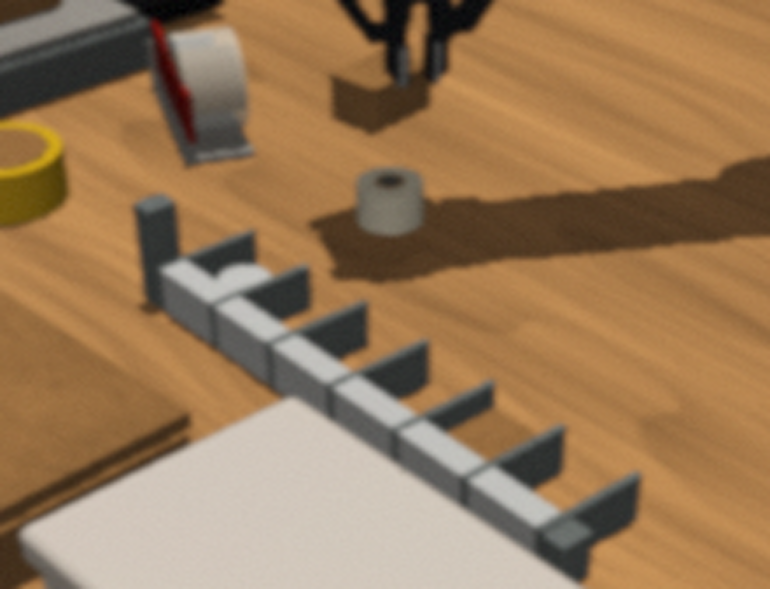

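The roll at (390,200) is untouched, with the gripper above and behind it at (415,60). Tilt has nearly gone. The tool faces 64.9°, which carries the roll to about (0.532,-0.002) on gap d's axis. I'll shift behind it and descend.

Request:
apply_moves(
  gripper=[20, 20, 20, 20, 20, 20, 20],
  travel=[
    [0.65, -0.45, 0.3],
    [0.65, -0.45, 0.3],
    [0.65, -0.45, 0.3],
    [0, 0, 0.8],
    [0, 0, 0.8],
    [0, 0, 0.6],
    [0, 0, 0],
  ],
  twist=[0, 0, 0, 0, 0, 0, 0],
)

```text
clock: 13.95
tool_pos: [0.4368, -0.217, 0.0657]
tcp_rot: [-0.534, 0.845, -0.009, -0.006]
wrist_force: [-0.2, -0.1, -0.1]
gripper_width: 0.0172
```

```bash
cat >> h.py <<'E'
def rel(x,y):
    s,M=pose();d=np.array([x,y,s["tool_pos"][2]])-s["tool_pos"];print("rel mm",(M.T@d*1000).round(1))
E
python3 - <<'E'
from h import *
rel(.462,-.152)
E
```

```text
13.95 [ 0.4368 -0.217   0.0657] [-0.2 -0.1 -0.1] 0.0172
[[-0.429, -0.903, -0.0], [-0.903, 0.429, -0.021], [0.019, -0.009, -1.0]] fwd 64.6
rel mm [-69.5   5.1  -1.4]
```

Request:
apply_moves(
  gripper=[20, 20, 20, 20, 20, 20, 20],
  travel=[
    [0, 0.15, 0.6],
    [0, 0.1, 0.7],
    [0, 0, 0.5],
    [0, 0, 0.1],
    [-0.4, 0, 0],
    [-0.4, 0, 0],
    [0, 0, 0],
  ],
  twist=[0, 0, 0, 0, 0, 0, 0],
)

```text
clock: 14.82
tool_pos: [0.4409, -0.201, 0.0269]
tcp_rot: [-0.535, 0.845, -0.01, -0.005]
wrist_force: [-0.4, 0.5, -0.1]
gripper_width: 0.0171
```

Run:
```python
from h import *
rel(.462,-.152)
p,d=bot.capture("scene");cv2.imwrite("pics/s3.png",cv2.resize(p[120:310,180:400,::-1],None,fx=3.5,fy=3.1,interpolation=cv2.INTER_CUBIC))
```

```text
14.825 [ 0.4409 -0.201   0.0269] [-0.4  0.5 -0.1] 0.0171
[[-0.428, -0.904, 0.003], [-0.903, 0.428, -0.023], [0.02, -0.012, -1.0]] fwd 64.6
rel mm [-53.3   1.9  -1.1]
```

View pics/s3.png

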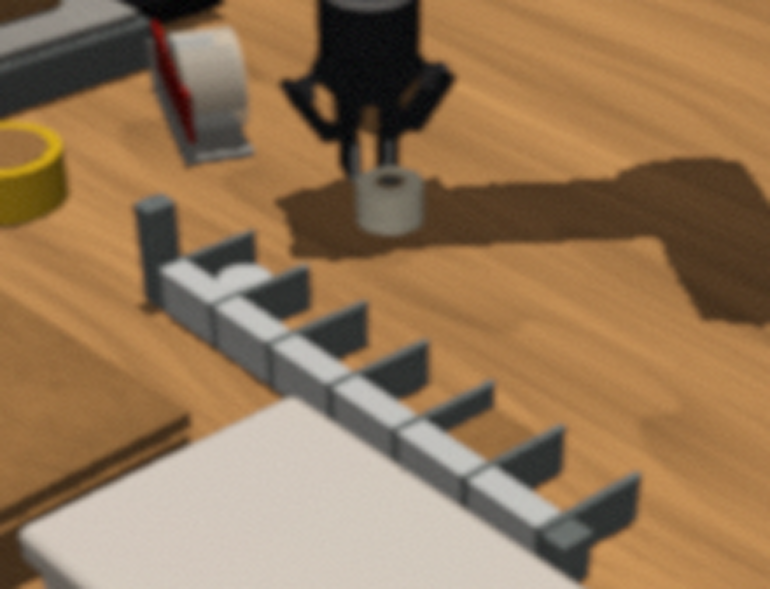

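The fingers at (365,155) sit just behind the roll. Now I'll start the push.

Request:
apply_moves(
  gripper=[20, 20, 20, 20, 20, 20, 20, 20, 20, 20, 20, 20, 20],
  travel=[
    [-0.2, 0.1, 0],
    [-0.3, 0, 0],
    [-0.3, 0, 0],
    [-0.3, 0, 0],
    [-0.4, 0, 0],
    [-0.4, 0, 0],
    [-0.4, 0, 0],
    [-0.4, 0, 0],
    [-0.4, 0, 0],
    [-0.4, 0, 0],
    [-0.4, 0, 0],
    [-0.2, 0, 0],
    [0, 0, 0],
  ],
  twist=[0, 0, 0, 0, 0, 0, 0, 0, 0, 0, 0, 0, 0],
)

```text
clock: 16.5
tool_pos: [0.4772, -0.1217, 0.0258]
tcp_rot: [-0.535, 0.845, -0.012, -0.005]
wrist_force: [0.2, -0.4, 0.1]
gripper_width: 0.0169
```

Run:
```python
from h import *
s,M=pose();print("expected roll",s["tool_pos"]-M[:,0]*.034)
rel(.517,-.033)
p,d=bot.capture("scene");cv2.imwrite("pics/s4.png",cv2.resize(p[120:310,180:400,::-1],None,fx=3.5,fy=3.1,interpolation=cv2.INTER_CUBIC))
p,d=bot.capture("top");cv2.imwrite("pics/t4.png",cv2.resize(p[125:275,235:435,::-1],None,fx=4,fy=4,interpolation=cv2.INTER_CUBIC))
```

```text
16.5 [ 0.4772 -0.1217  0.0258] [ 0.2 -0.4  0.1] 0.0169
[[-0.429, -0.904, 0.004], [-0.903, 0.428, -0.025], [0.021, -0.014, -1.0]] fwd 64.6
expected roll [ 0.49179231 -0.09094892  0.02502921]
16.5 [ 0.4772 -0.1217  0.0258] [ 0.2 -0.4  0.1] 0.0169
[[-0.429, -0.904, 0.004], [-0.903, 0.428, -0.025], [0.021, -0.014, -1.0]] fwd 64.6
rel mm [-97.1   2.   -2.1]
```

View pics/s4.png

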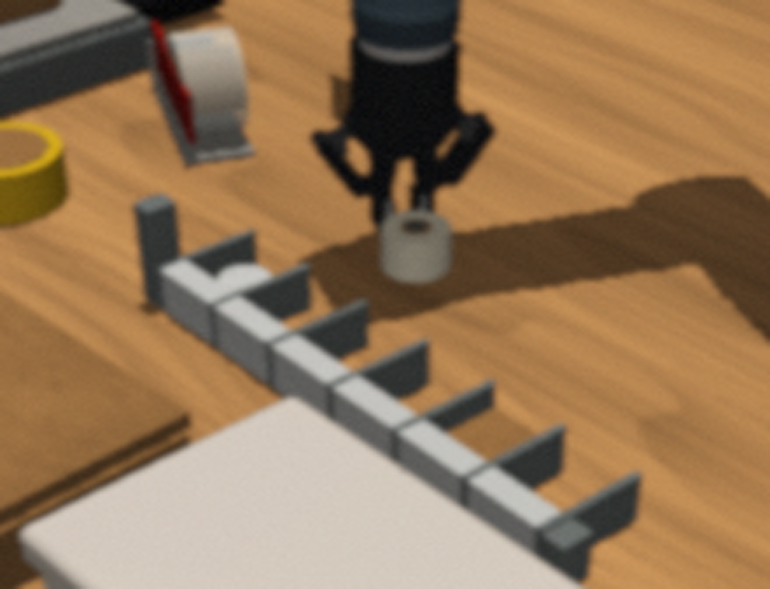

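View pics/t4.png

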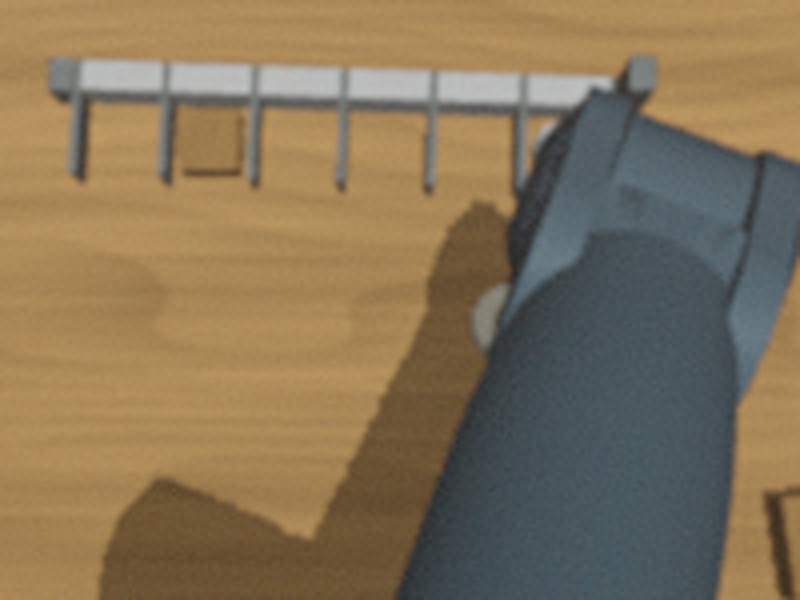

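The roll at (415,245) is cradled between both fingers and upright. I'll keep pushing to the gap axis.

Request:
apply_moves(
  gripper=[20, 20, 20, 20, 20, 20, 20, 20, 20, 20, 20, 20],
  travel=[
    [-0.2, 0.1, 0],
    [-0.35, 0, 0],
    [-0.4, 0, 0],
    [-0.4, 0, 0],
    [-0.4, 0, 0],
    [-0.4, 0, 0],
    [-0.4, 0, 0],
    [-0.4, 0, 0],
    [-0.4, 0, 0],
    [-0.4, 0, 0],
    [-0.2, 0, 0],
    [0, 0, 0],
  ],
  twist=[0, 0, 0, 0, 0, 0, 0, 0, 0, 0, 0, 0],
)

```text
clock: 18.1
tool_pos: [0.5112, -0.0446, 0.0238]
tcp_rot: [-0.534, 0.845, -0.012, -0.005]
wrist_force: [-0.5, -1.0, 0.8]
gripper_width: 0.0171
```

Run:
```python
from h import *
s,M=pose();print("expected roll",s["tool_pos"]-M[:,0]*.034)
p,d=bot.capture("scene");cv2.imwrite("pics/s5.png",cv2.resize(p[120:310,180:400,::-1],None,fx=3.5,fy=3.1,interpolation=cv2.INTER_CUBIC))
```

```text
18.1 [ 0.5112 -0.0446  0.0238] [-0.5 -1.   0.8] 0.0171
[[-0.429, -0.903, 0.003], [-0.903, 0.429, -0.026], [0.022, -0.014, -1.0]] fwd 64.6
expected roll [ 0.52580027 -0.01388877  0.02306152]
```

View pics/s5.png

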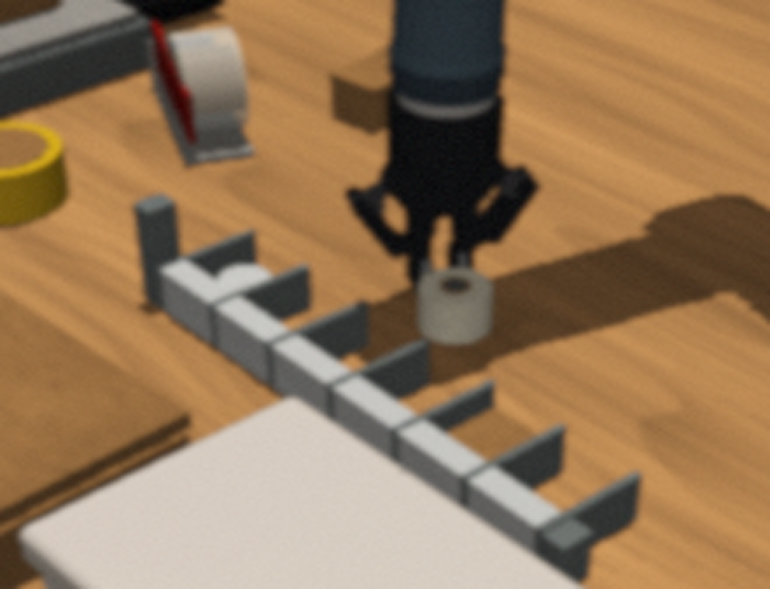

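Request:
apply_moves(
  gripper=[20, 20, 20, 20, 20],
  travel=[
    [-0.2, 0, -0.05],
    [-0.25, 0, 0],
    [-0.15, 0, 0],
    [0, 0, 0],
    [0, 0, 0],
  ],
  twist=[0, 0, 0, 0, 0],
)

```text
clock: 18.77
tool_pos: [0.5161, -0.0331, 0.0242]
tcp_rot: [-0.534, 0.845, -0.011, -0.006]
wrist_force: [-0.6, -1.6, -0.2]
gripper_width: 0.017
```

```bash
cat >> h.py <<'E'
def findroll(tag):
    # white disc+side in scene; light, low-sat, warm: use ellipse of top via mask region
    p,d=bot.capture("scene");W=cloud("scene",d)
    hsv=cv2.cvtColor(p,cv2.COLOR_RGB2HSV)
    ok=(d>0)&(W[...,2]>.033)&(W[...,2]<.0405)&(W[...,0]>.42)&(W[...,0]<.64)&(np.abs(W[...,1]+.05)<.15)&(hsv[...,2]>70)
    pts=W[ok]; 
    cv2.imwrite(f"pics/{tag}.png",cv2.resize(p[120:310,180:400,::-1],None,fx=3.5,fy=3.1,interpolation=cv2.INTER_CUBIC))
    return p,d,W,ok
E
python3 - <<'E'
from h import *
s,M=pose();print("expected roll",s["tool_pos"]-M[:,0]*.034)
p,d,W,ok=findroll("s6")
hsv=cv2.cvtColor(p,cv2.COLOR_RGB2HSV)
u,v=proj("scene",s["tool_pos"]-M[:,0]*.034+[0,0,.012])[0].astype(int);print(u,v)
print(hsv[v-8:v+14:2,u-14:u+16:3,2]); print(hsv[v-8:v+14:2,u-14:u+16:3,1])
cv2.imwrite("pics/s6z.png",cv2.resize(p[v-35:v+40,u-50:u+50,::-1],None,fx=7.5,fy=7.5,interpolation=cv2.INTER_CUBIC))
E
```

```text
18.775 [ 0.5161 -0.0331  0.0242] [-0.6 -1.6 -0.2] 0.017
[[-0.43, -0.903, 0.002], [-0.903, 0.429, -0.025], [0.021, -0.013, -1.0]] fwd 64.5
expected roll [ 0.53068741 -0.00242439  0.02346614]
310 215
[[173  26  44 136 172  29  58 133 184 190]
 [170  27  53 123 141  84  90 135 187 185]
 [163  28  64 115 114 106 112 120 155 136]
 [161  56  92 115  85  57  73 113 112  87]
 [146  69 105 116  76  48  57 110 116  90]
 [ 94  69 105 116 104  85  94 113 113  86]
 [ 81  80 102 116 116 116 116 115 111  85]
 [ 84  83 103 119 122 123 124 120 109  83]
 [ 80  80 102 118 124 129 127 122 109  80]
 [ 86  82 102 121 126 129 127 121 105  80]
 [ 87  86 103 121 125 129 128 120 106  78]]
[[144  78   6 131 142  53   9 148 146 144]
 [144  85  10 110 101  42  37 119 140 142]
 [144  82  28  42  49  53  43  57 115 146]
 [146 132  39  42  75  49  66  43  50 135]
 [145 137  39  46  84  32  72  46  42 113]
 [149 137  46  42  59  69  62  45  38 110]
 [151 140  45  42  42  44  40  42  41 120]
 [152 141  50  43  40  44  43  38  42 120]
 [153 143  50  41  37  40  40  42  37 121]
 [145 146  48  42  43  42  40  42  41 131]
 [141 139  47  44  41  43  44  40  43 134]]
```

View pics/s6z.png

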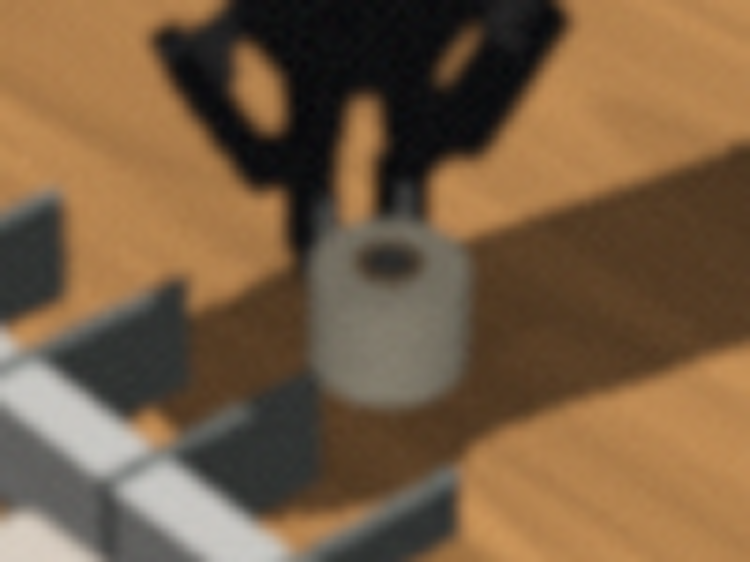

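The core's centre is at zoom (390,260), so full-image (312.0,214.7). I'll cast that to find the roll and its offset from gap d's axis.

```bash
cat >> h.py <<'E'
ex=np.array([np.cos(.0266),-np.sin(.0266)]);ey=np.array([np.sin(.0266),np.cos(.0266)])
O=np.array([.657,.0257])
def rack(xy): q=np.array(xy)[:2]-O;return (np.array([q@ex,q@ey])*1000).round(1)
E
python3 - <<'E'
from h import *
r=ray("scene",[312,214.7],.037)[0];print(r,rack(r))
print(rack([.5307,-.0024]))
# same-camera rail references
for c in([268.75,235.47],[251.8,222.5],[286.66,249.17]): w=ray("scene",c,.04)[0];print(w,rack(w))
E
```

```text
[5.28813363e-01 2.24271379e-04 3.70000000e-02] [-127.5  -28.9]
[-125.5  -31.4]
[ 0.65450012 -0.00434228  0.04      ] [ -1.7 -30.1]
[ 0.65285913 -0.0665231   0.04      ] [ -1.7 -92.3]
[0.65611455 0.05719507 0.04      ] [-1.7 31.5]
```

The roll is within about 1–2 mm of gap d's axis (rack y -29 to -31, target -31) and 127 mm before the rail centre. I'll back off, lift, turn and get behind it.

Request:
apply_moves(
  gripper=[20, 20, 20, 20, 20, 20, 20],
  travel=[
    [0.3, 0, 0],
    [0.6, 0, 0],
    [0.7, 0, 0],
    [0.7, 0, -0.5],
    [0, 0, -1],
    [0, 0, -1],
    [0, 0, -0.5],
  ],
  twist=[0, 0, 0, 0, 0, 0, 0],
)

```text
clock: 19.7
tool_pos: [0.4926, -0.0789, 0.088]
tcp_rot: [-0.532, 0.846, -0.011, -0.006]
wrist_force: [-0.9, -0.4, 0.4]
gripper_width: 0.0172
```

Request:
apply_moves(
  gripper=[20, 20, 20, 20, 20, 20, 20, 20, 20, 20, 20, 20, 20, 20, 20],
  travel=[
    [0, 0, 0],
    [0, 0, 0],
    [0, 0, 0],
    [0, 0, 0],
    [0, 0, 0],
    [0, 0, 0],
    [0, 0, 0],
    [0, 0, 0],
    [0, 0, 0],
    [0, 0, 0],
    [0, 0, 0],
    [0, 0, 0],
    [0, 0, 0],
    [0, 0, 0],
    [0, 0, 0],
  ],
  twist=[1, 1, 1, 1, 1, 1, 1, 1, 1, 1, 1, 1, 1, 0, 0],
)

```text
clock: 21.58
tool_pos: [0.4893, -0.0847, 0.0913]
tcp_rot: [0.026, 1.0, -0.013, 0.001]
wrist_force: [-0.3, -0.0, 0.5]
gripper_width: 0.0168
```

Run:
```python
from h import *
rel(.4713,-.0004)
findroll("s7")
```

```text
21.575 [ 0.4893 -0.0847  0.0913] [-0.3 -0.   0.5] 0.0168
[[-0.999, 0.052, 0.001], [0.052, 0.998, -0.026], [-0.003, -0.026, -1.0]] fwd -3.0
rel mm [22.4 83.2 -2.2]
```

View pics/s7.png

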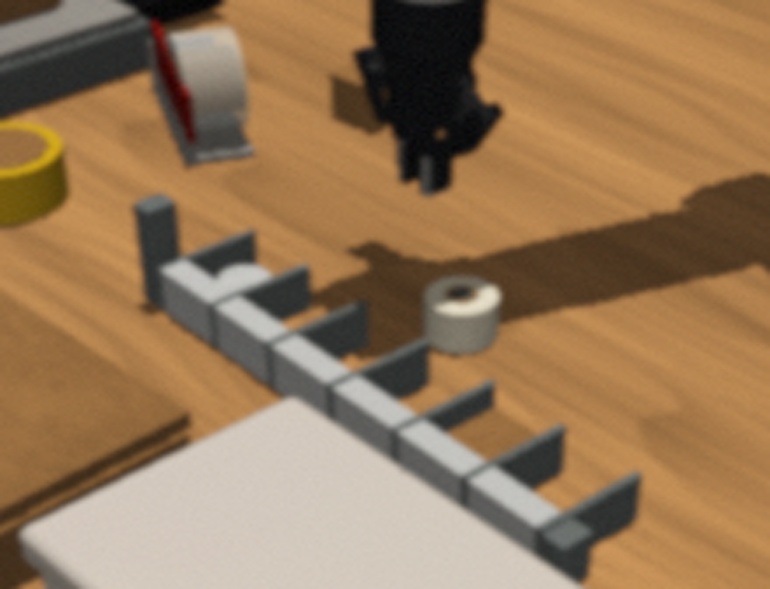

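The roll at (461,310) stayed in place, and the gripper is clear of it. I'll move behind it on the gap's axis.

Request:
apply_moves(
  gripper=[20, 20, 20, 20, 20, 20],
  travel=[
    [0.3, 0.7, 0],
    [0.3, 0.9, 0],
    [0.3, 0.9, 0],
    [0.1, 0.9, 0.0],
    [0, 0.4, 0],
    [0, 0, 0],
  ],
  twist=[-0.3, 0, 0, 0, 0, 0],
)

```text
clock: 22.38
tool_pos: [0.4684, -0.0009, 0.089]
tcp_rot: [0.01, 1.0, -0.012, 0.0]
wrist_force: [-0.5, 0.5, -0.3]
gripper_width: 0.0171
```

Run:
```python
from h import *
s,M=pose();print(rack(s["tool_pos"]));rel(.4713,-.0004)
```

```text
22.375 [ 0.4684 -0.0009  0.089 ] [-0.5  0.5 -0.3] 0.0171
[[-1.0, 0.02, 0.0], [0.02, 1.0, -0.025], [-0.001, -0.025, -1.0]] fwd -1.1
[-187.8  -31.6]
22.375 [ 0.4684 -0.0009  0.089 ] [-0.5  0.5 -0.3] 0.0171
[[-1.0, 0.02, 0.0], [0.02, 1.0, -0.025], [-0.001, -0.025, -1.0]] fwd -1.1
rel mm [-2.9  0.6 -0. ]
```

Request:
apply_moves(
  gripper=[20, 20, 20, 20, 20, 20, 20, 20, 20, 20, 20, 20],
  travel=[
    [0, 0, 0.8],
    [0, 0, 0.9],
    [0, 0, 0.8],
    [0, 0, 0.3],
    [-0.3, 0, 0],
    [-0.4, 0, 0],
    [-0.4, 0, 0],
    [-0.3, 0, 0],
    [-0.3, 0, 0],
    [-0.3, 0, 0],
    [-0.2, 0, 0],
    [0, 0, 0],
  ],
  twist=[0, 0, 0, 0, 0, 0, 0, 0, 0, 0, 0, 0],
)

```text
clock: 23.88
tool_pos: [0.5191, -0.0049, 0.0343]
tcp_rot: [0.01, 1.0, -0.013, 0.003]
wrist_force: [0.0, -0.2, -0.5]
gripper_width: 0.0169
```

Run:
```python
from h import *
s,M=pose();print(rack(s["tool_pos"]))
p,*_=findroll("s8")
u,v=proj("scene",s["tool_pos"]-M[:,0]*.034+[0,0,.012])[0].astype(int);print(u,v)
cv2.imwrite("pics/s8z.png",cv2.resize(p[v-35:v+40,u-50:u+50,::-1],None,fx=7.5,fy=7.5,interpolation=cv2.INTER_CUBIC))
```

```text
23.875 [ 0.5191 -0.0049  0.0343] [ 0.  -0.2 -0.5] 0.0169
[[-1.0, 0.021, 0.006], [0.021, 0.999, -0.027], [-0.007, -0.027, -1.0]] fwd -1.2
[-137.   -34.2]
302 214
```

View pics/s8z.png

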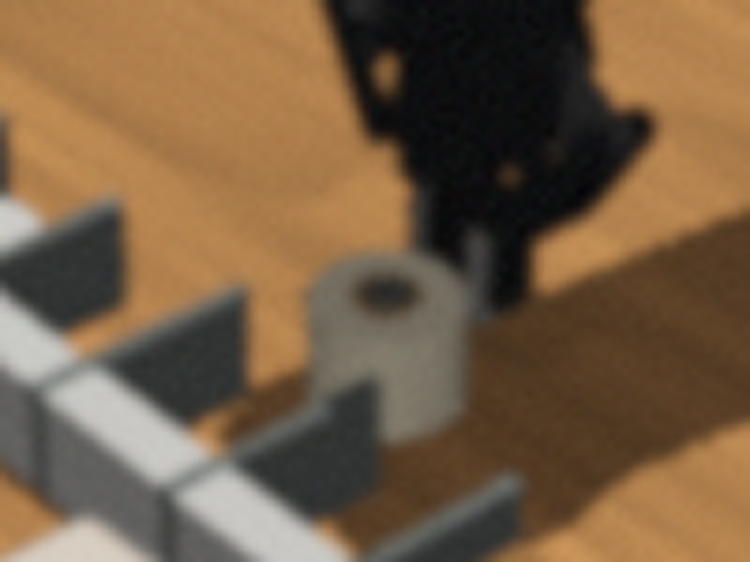

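Run:
```python
from h import *
r=ray("scene",[303.7,217.9],.037)[0];print(r,rack(r))
```

```text
[ 0.55155126 -0.00353533  0.037     ] [-104.6  -32. ]
```

Allowing for the scene camera's bias, the roll is at about (-103,-33), so it needs +2 to +3 mm in y. I'll blend that in before the noses.

Request:
apply_moves(
  gripper=[20, 20, 20, 20, 20, 20],
  travel=[
    [-0.1, 0.05, 0],
    [-0.2, 0.05, 0],
    [-0.2, 0.05, 0],
    [-0.2, 0, 0],
    [-0.1, 0, 0],
    [0, 0, 0],
  ],
  twist=[0, 0, 0, 0, 0, 0],
)

```text
clock: 24.68
tool_pos: [0.5352, -0.002, 0.0342]
tcp_rot: [0.01, 1.0, -0.014, 0.002]
wrist_force: [-0.1, -0.3, 0.0]
gripper_width: 0.0173
```

Run:
```python
from h import *
s,M=pose();print(rack(s["tool_pos"]))
p,*_=findroll("s9")
u,v=proj("scene",s["tool_pos"]-M[:,0]*.034+[0,0,.0])[0].astype(int);print(u,v)
cv2.imwrite("pics/s9z.png",cv2.resize(p[v-35:v+40,u-50:u+50,::-1],None,fx=7.5,fy=7.5,interpolation=cv2.INTER_CUBIC))
```

```text
24.675 [ 0.5352 -0.002   0.0342] [-0.1 -0.3  0. ] 0.0173
[[-1.0, 0.021, 0.005], [0.021, 0.999, -0.027], [-0.005, -0.027, -1.0]] fwd -1.2
[-121.  -31.]
298 222
```

View pics/s9z.png

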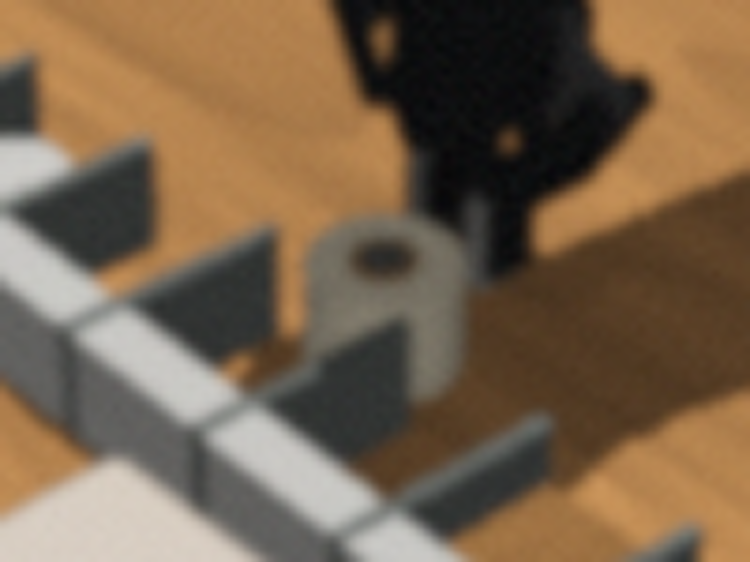

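Run:
```python
from h import *
r=ray("scene",[299.1,221.4],.037)[0];print(r,rack(r))
```

```text
[ 0.56839328 -0.00069634  0.037     ] [-87.9 -28.7]
```

Roll about (-86,-29.6), the fingers on -31, and it is centred to within 1.5 mm between the noses at zoom (270,240) and (405,330). I'll push into the gap slowly.

Request:
apply_moves(
  gripper=[20, 20, 20, 20, 20, 20, 20, 20],
  travel=[
    [-0.2, 0, 0],
    [-0.2, 0, 0],
    [-0.2, 0, 0],
    [-0.2, 0, 0],
    [-0.2, 0, 0],
    [-0.2, 0, 0],
    [-0.1, 0, 0],
    [0, 0, 0],
  ],
  twist=[0, 0, 0, 0, 0, 0, 0, 0],
)

```text
clock: 25.72
tool_pos: [0.5631, -0.0026, 0.0342]
tcp_rot: [0.011, 1.0, -0.014, 0.002]
wrist_force: [-0.0, 0.8, 0.2]
gripper_width: 0.0171
```

Run:
```python
from h import *
s,M=pose();print(rack(s["tool_pos"]))
p,*_=findroll("s10")
cv2.imwrite("pics/s10z.png",cv2.resize(p[180:255,240:340,::-1],None,fx=7.5,fy=7.5,interpolation=cv2.INTER_CUBIC))
```

```text
25.725 [ 0.5631 -0.0026  0.0342] [-0.   0.8  0.2] 0.0171
[[-1.0, 0.021, 0.005], [0.021, 0.999, -0.027], [-0.005, -0.027, -1.0]] fwd -1.2
[-93.1 -30.8]
```

View pics/s10z.png

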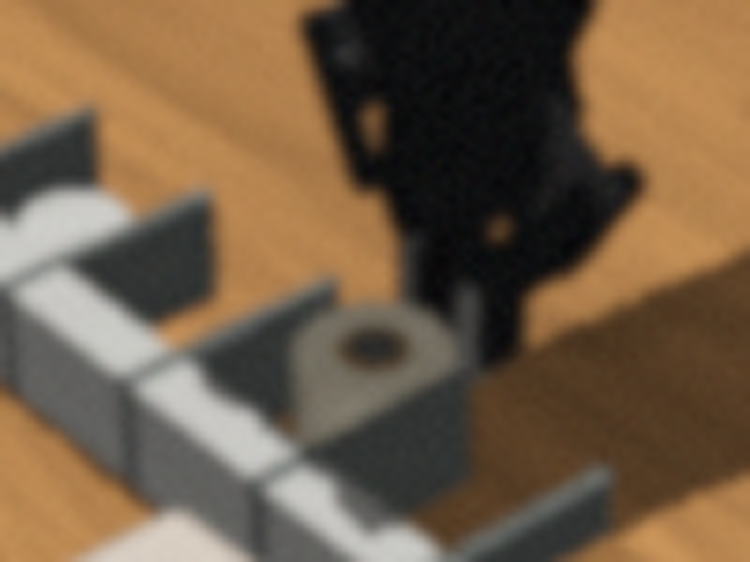

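The roll, with its core at (375,345), has entered gap d between the dividers without resistance. About 24 mm is left.

Request:
apply_moves(
  gripper=[20, 20, 20, 20, 20, 20, 20],
  travel=[
    [-0.15, 0, 0],
    [-0.15, 0, 0],
    [-0.15, 0, 0],
    [-0.15, 0, 0],
    [-0.15, 0, 0],
    [-0.1, 0, 0],
    [0, 0, 0],
  ],
  twist=[0, 0, 0, 0, 0, 0, 0],
)

```text
clock: 26.65
tool_pos: [0.5809, -0.003, 0.0342]
tcp_rot: [0.01, 1.0, -0.014, 0.002]
wrist_force: [0.8, 0.8, 0.3]
gripper_width: 0.0172
```

Request:
apply_moves(
  gripper=[20, 20, 20, 20],
  travel=[
    [-0.1, 0, 0],
    [-0.1, 0, 0],
    [-0.05, 0, 0],
    [-0.05, 0, 0],
  ],
  twist=[0, 0, 0, 0],
)

```text
clock: 27.15
tool_pos: [0.5862, -0.003, 0.0341]
tcp_rot: [0.011, 1.0, -0.014, 0.001]
wrist_force: [-3.4, 0.7, 2.7]
gripper_width: 0.0168
```

Request:
apply_moves(
  gripper=[20, 20, 20],
  travel=[
    [-0.1, 0, 0],
    [-0.1, 0, 0],
    [-0.1, 0, 0],
  ],
  twist=[0, 0, 0],
)

```text
clock: 27.52
tool_pos: [0.5864, -0.0031, 0.0335]
tcp_rot: [0.01, 1.0, -0.014, -0.004]
wrist_force: [-5.8, -0.9, 5.1]
gripper_width: 0.017
```

Run:
```python
from h import *
s,M=pose();print(rack(s["tool_pos"]))
p,*_=findroll("s11")
cv2.imwrite("pics/s11z.png",cv2.resize(p[180:255,240:340,::-1],None,fx=7.5,fy=7.5,interpolation=cv2.INTER_CUBIC))
```

```text
27.525 [ 0.5864 -0.0031  0.0335] [-5.8 -0.9  5.1] 0.017
[[-1.0, 0.021, -0.009], [0.021, 0.999, -0.028], [0.008, -0.028, -1.0]] fwd -1.2
[-69.8 -30.6]
```

View pics/s11z.png

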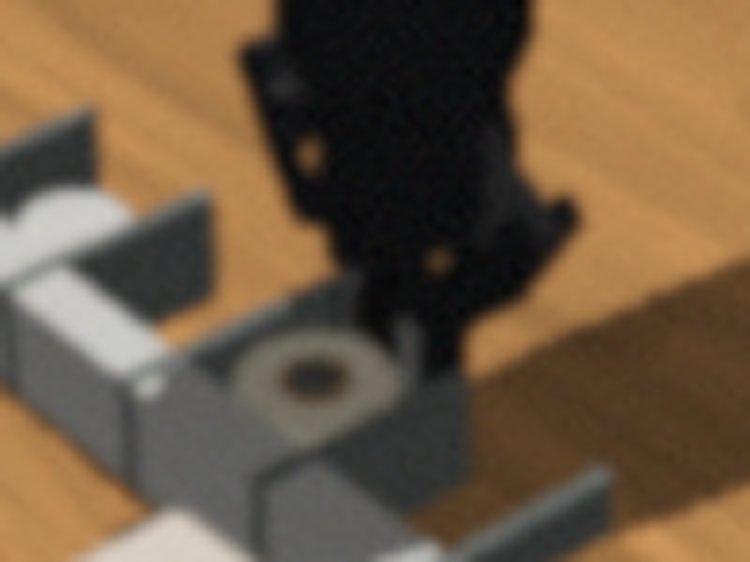

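The roll is against the rail: the tool no longer advances under load (-5.8 N at rack x -69.8, expected about -69). I'll back straight out, then lift away.

Request:
apply_moves(
  gripper=[20, 20, 20, 20, 20, 20, 20, 20, 20, 20],
  travel=[
    [0.1, 0, 0],
    [0.3, 0, 0],
    [0.5, 0, 0],
    [0.8, 0, 0],
    [0.8, 0, -0.5],
    [0.8, 0, -1],
    [0.8, 0, -1],
    [0.8, 0, -1],
    [0.5, -1, -1],
    [0, -1, 0],
  ],
  twist=[0, 0, 0, 0, 0, 0, 0, 0, 0, 0],
)

```text
clock: 28.82
tool_pos: [0.4724, -0.0376, 0.1278]
tcp_rot: [0.009, 1.0, -0.014, -0.002]
wrist_force: [-0.0, 0.3, -0.2]
gripper_width: 0.0174
```

Request:
apply_moves(
  gripper=[20, 20, 20, 20, 20, 20],
  travel=[
    [0, -1, 0],
    [0, -1, 0],
    [0, -1, 0],
    [0, -0.5, 0],
    [0, 0, 0],
    [0, 0, 0],
  ],
  twist=[0, 0, 0, 0, 0, 0],
)

```text
clock: 29.58
tool_pos: [0.4691, -0.1095, 0.1305]
tcp_rot: [0.01, 1.0, -0.014, -0.0]
wrist_force: [0.1, 1.0, 0.1]
gripper_width: 0.0171
```

Run:
```python
from h import *
pose()
p,*_=findroll("s12")
cv2.imwrite("pics/s12f.png",p[:,:,::-1])
q,d=bot.capture("top");cv2.imwrite("pics/t12.png",cv2.resize(q[125:275,235:435,::-1],None,fx=4,fy=4,interpolation=cv2.INTER_CUBIC))
```

```text
29.575 [ 0.4691 -0.1095  0.1305] [0.1 1.  0.1] 0.0171
[[-1.0, 0.019, -0.001], [0.019, 0.999, -0.027], [0.0, -0.027, -1.0]] fwd -1.1
```

View pics/s12f.png

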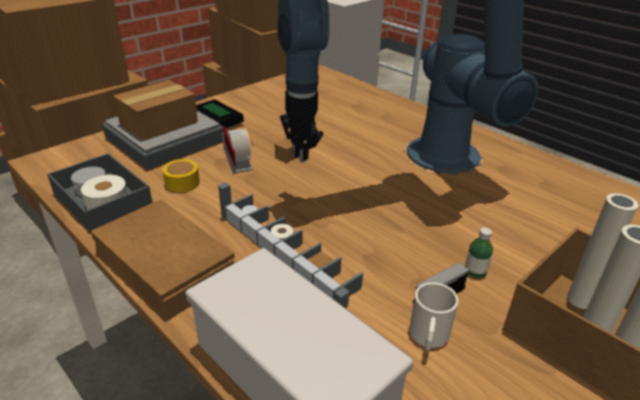

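View pics/t12.png

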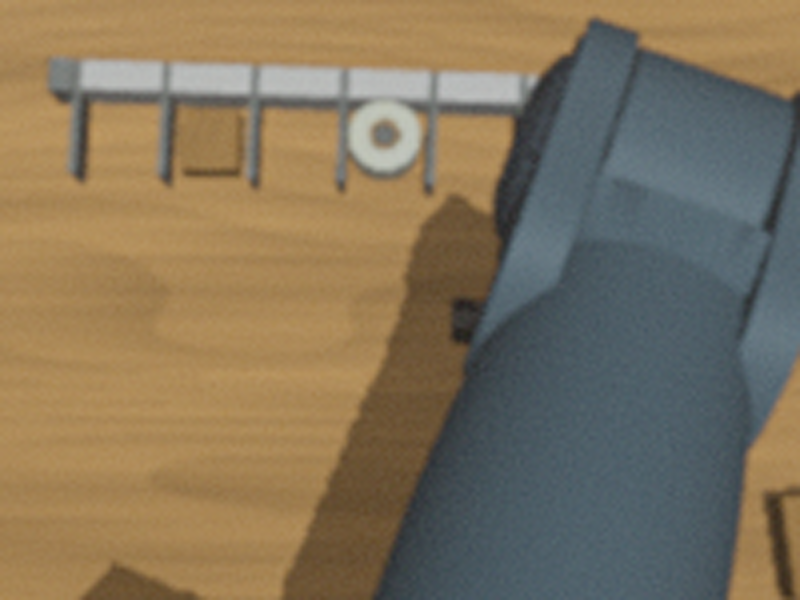

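The top view shows the roll at (385,136), in the 4th gap from the left (d) and against the rail, with the carton undisturbed. One last number check.

Run:
```python
from h import *
q,d=bot.capture("top");hsv=cv2.cvtColor(q,cv2.COLOR_RGB2HSV)
m=((hsv[...,1]<60)&(hsv[...,2]>130)).astype(np.uint8);m[:151]=0;m[172:]=0;m[:,:321]=0;m[:,342:]=0
yy,xx=np.nonzero(m);c,r=cv2.minEnclosingCircle(np.c_[xx,yy].astype(np.float32));print(c,r)
w=ray("top",[c],.037) if False else ray("top",[[331.3,159.0]],.037);print(w,rack(w[0]))
e=proj("top",[[*(O-.035*ex-.031*ey),.037]]);print("home px",e,((e-[235,125])*4).round(1))
# other items vs. start
q0=np.load("top0.npz")["p"];df=np.abs(q.astype(int)-q0).max(2)
for n,(a,b,c1,d1) in dict(mug=(172,146,206,182),stapler=(196,178,220,226),glue=(185,233,212,256),tape=(445,130,485,168),carton=(279,150,297,170)).items(): print(n,df[b:d1,a:c1].mean().round(1))
p,_=bot.capture("scene");p0=np.load("scene0.npz")["p"];df=np.abs(p.astype(int)-p0).max(2)
for n,(a,b,c1,d1) in dict(gun=(220,120,255,175),tin=(243,203,258,215),tape=(160,155,202,195)).items(): print(n,df[b:d1,a:c1].mean().round(1))
```

```text
(329.03125, 159.96875) 11.358002662658691
[[ 0.62027901 -0.0044014   0.037     ]] [-35.9 -31.1]
home px [[331.28787782 158.67941522]] [[385.2 134.7]]
mug 11.1
stapler 10.7
glue 10.5
tape 13.4
carton 10.7
gun 5.6
tin 6.6
tape 6.0
```

The roll measures (-35.9,-31.1) mm in the rack frame, against (-35,-31) for fully home. That is within camera error, and the push itself stalled on the rail. I checked the mug, stapler, glue, tape roll, carton, tape gun and tin against the first pictures, and they differ only by image noise. The robot touches nothing.

```bash
python3 -c "
from cell import bot
print(bot.sense()['clock'],bot.sign_off())"
```

```text
the job is handed in; nothing more can be done
29.775 None
```

The job is done and handed in at 29.8 s of the 64 s allowed.

**Rail touches:** The tall post is at the robot's right, so the first, second and third gaps are f, e and d. I slid a closed fingertip along the rail top through them in that order. Contact forces were 6.8, 8.3 and 8.9 N.

**Roll:** I pushed it across the bench with slightly open fingers as a cradle, then straight into gap d. It stayed upright in every picture. The push stopped against the rail at about 6 N.

**Last checks:**
- **Roll position:** The roll's centre measured (-35.9, -31.1) mm in the rack frame, against (-35, -31) for fully home. The 0.9 mm difference is within camera error.
- **Automatic circle fit:** A circle fit on the top picture was off by about 2 pixels because its mask was too loose. I used the centre read from the picture instead.
- **Other things:** The carton, tin, mug, glue, stapler, tape roll and tape gun looked unchanged apart from image noise. I did not compare the label box that way, but the arm kept clear of it.
- **Tool tilt:** The slide along the rail tilted the tool by up to about 3.5°. It had eased to about 1.2° before the pushing began.

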